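# Paste the bearing bore of a hub with the brush

## Task

Take the brush from its sloping stand, dip its bristles deep into the open tilted pot, then hold the brush upright and gently touch the bristles to the floor of the bore of the open hub (the one without a cap). Finally lay the brush back in the stand's channel as it lay, bristles down against the end stop, and let go; leave the hub and everything else where it stands.

Things in the scene. Friction and masses are not known exactly. Their poses are not given: they have to be found in the camera images.
- brush: flat paste brush, 185 long, 80 g. Origin: free end of the bristles; z up along the handle. Black bristles 18 (y) x 11 (x), z 0-34, give up to 12 mm along z at 2-6 N. Steel ferrule 21 x 14.5, z 33-73. Wooden handle 20 wide (y) x 14 thick (x), z 73-185: grip across y at about z 150. In the stand it leans 40 degrees from vertical, handle end to the stand's -x side, y level
- brush_tip (a point): middle of the bristles' free end; moves with the bristles (axes as the brush)
- stand: bare aluminium brush stand fixed to the bench: base plate 130 (x) x 70 (y) x 8 with a U-channel leaning 40 degrees from vertical, its upper end to -x. Origin under the middle of the base plate, z up
- channel: the stand's channel. Origin: middle of the corner of channel floor and end stop, 45 mm ahead (+x) of the stand's origin, 26 up; z up along the channel, y across. Floor: plane x = 0, z 0-110; walls 30 apart inside, 5 thick, 18 high (to x = 18, the open side); end stop: plane z = 0. The brush lies with its axis at x = 8, y = 0, bristles' end at z = 0, its handle out 75 mm past the top
- pot: open round steel pot, 54 outer diameter, 48 inner diameter, 55 high, inner floor at 4 mm. Origin in the middle of its underside, z along its axis out of the mouth. It is fixed in a grey cradle (base 120 x 80, fixed to the bench) and leans 30 degrees from vertical, mouth towards the cradle's -x side
- pot_rim (a point): centre of the pot's mouth, 55 mm above its underside along its axis
- pot_dip (a point): point on the pot's axis 14 mm above its underside (10 mm above its inner floor), where the bristles' end should get to
- hub: loose open hub, 0.6 kg turned aluminium, 74 diameter, 58 high, four small feet reaching 50 mm from the axis. Origin in the middle of its underside, z up. Open bore from above: 40 diameter, 40 deep, flat floor 18 mm above the underside
- hub_floor (a point): centre of the bore's floor
- capped_hub: bystander: hub of the same shape, its bore closed by a steel cap, 70 high in all. Origin in the middle of its underside
- tin: bystander: closed steel tin, 58 diameter, 62 high. Origin in the middle of its underside
- disc_a: bystander: turned steel disc, 48 diameter, 24 high. Origin in the middle of its underside
- disc_b: bystander: a second such disc
- screwdriver: bystander: screwdriver lying on the bench, x along it
- wrench: bystander: wrench lying on the bench, x along it
Not all that is in view belongs to the job. What is shaped like the hub but green is not meant.

How it is judged (in metres and radians):
On the way, in this order (a step that is already met when the one before it is completed fails the run):
1. the bristles are dipped into the pot: the middle of their end is within 22 mm of the point 10 mm above the pot's inner floor on its axis (distance between brush_tip and pot_dip below 0.022 m), for 0.2 s.
2. the brush, within 20 degrees of upright, touches the floor of the open hub's bore: contact over 0.3 N, the middle of the bristles' end within 16 mm of the floor's centre (contact force between brush and hub above 0.3 N and distance between brush_tip and hub_floor below 0.016 m and angle between brush's own z axis and vertical below 0.35 rad), for 0.1 s.
At the end, for the whole second after the job is handed in: The brush lies at rest in the channel, bristles down, along it within 11 degrees, bristles' end within 25 mm of the stop, 12 mm of the channel's middle and 16 mm of its floor; the open hub is upright, and it and every bystander are within 30 mm of where they stood (angle between the z axis of brush and the z axis of channel, either way round below 0.2 rad and angle between brush's own z axis and vertical below 1.2 rad and z of brush in the frame of channel between -0.005 and 0.025 m and y of brush in the frame of channel between -0.012 and 0.012 m and x of brush in the frame of channel between 0 and 0.016 m and linear speed of brush below 0.02 m/s and distance of each of hub, capped_hub, tin, disc_a, disc_b, screwdriver, wrench from where it was at the start of the episode below 0.03 m and angle between hub's own z axis and vertical below 0.1 rad); the robot touches nothing.
It fails at once if the open hub is shifted by more than 30 mm or tipped (distance of hub from where it was at the start of the episode above 0.03 m or angle between hub's own z axis and vertical above 0.35 rad).
It fails at once if the brush is pressed harder than 25 N on the hub or the pot (contact force between brush and hub above 25 N or contact force between brush and pot above 25 N).
It fails at once if a bystander (capped hub, tin, discs, screwdriver, wrench) is moved by more than 30 mm (distance of any of capped_hub, tin, disc_a, disc_b, screwdriver, wrench from where it was at the start of the episode above 0.03 m).
It also fails if it takes over 64 s, if anything falls off the work surface, if the arm or the gripper's body presses on something with over 40 N, if the wrist force passes 120 N, or if a joint passes its speed limit or range.

## Robot

A 6-joint arm with a two-finger parallel gripper is mounted at the origin on the work surface. World frame = base frame: x ahead of the robot, y to its left, z up, the work surface at z = 0. Lengths are in mm, angles in degrees, forces in N, time in s.
With the tool pointing down it reaches from about 300 to 850 mm from the base axis. Payload 4.2 kg.
Tool frame: the origin (TCP) lies on the centre line of the jaws, within the pads' length; the fingertips stand 14 mm ahead of it and the grasp point (between the pads) lies 5 mm behind it; z points along the fingers, y is the line along which they close (so a half turn about z gives the same grasp; the last joint's range is limited). The gripper opens to 91 mm and grips with 3 to 60 N. Pads are 32 mm wide; open, the fingers measure 118 mm over their backs; the gripper's body (76 mm by 178 mm) begins 60 mm behind the grasp point.
Start: joints at [62.968, 18.312, 89.639, -0, 72.044, -1.146], TCP at [251.041, 517.32, 227.976] pointing down, gripper open.
Joint ranges: [-177.97, 177.97], [-48.28, 115.42], [12.27, 149.76], [-77.06, 257.06], [2.81, 150.46], [-146.56, 146.56]. Speed limits (degrees/s): [147.25, 147.25, 180, 180, 180, 180].

## Interface

Orientations are given as [roll, pitch, yaw] about the fixed x, y, z axes, in that order (R = Rz(yaw) Ry(pitch) Rx(roll)).
In Python, from workcell import env gives the robot as it stands.
- The arm moves only by the tool arm_command, never from a script. Its argument "motion" is a list of rows, each an object with "offset": the shift along the tool's x, y, z in m, a list of three; "spin": the turn about the tool's z in rad. In form: [{"offset": [tx, ty, tz], "spin": spin}, ...]. A call has 1 to 5 rows; each row shifts and turns the commanded pose from where the row before left it, along the tool's axes as they then stand; what a row does not reach is not made up. A row lasts 1/8 s, in which the tool goes at most 62.5 mm and 10.7 degrees, less where a joint would pass 70% of its speed; a pose out of reach is approached as far as the arm can. A call with a gripper value outside its range is refused whole. "jaw" is the finger opening in m, from 0 to 0.0912, set as the call begins (left out, the last holds). The fingers move at their own pace and stop on an object; "newtons" is the grip in N (left out, the last holds). Time passes only in rows, so rows that do not move let the fingers close. It gives the time, the measured TCP pose, the force, the opening and the grip force at its end, in the units of the state.
- env.state(): the state, without advancing time (a new reading comes with each control period).
- env.grab_frame(name): name is "side" or "top"; returns (picture, depth): 400x640x3 uint8, blue, green, red; 400x640 float32, mm along the optical axis (not along the pixel's ray), 0 where there is no reading.
- env.camera_model(name): a dict with "fx", "fy", "cx", "cy" (pixels), "k1" (the pictures are not rectified: a ray, as slopes to the right and down, at radius r is drawn at 1 + k1 r^2 times it, then the intrinsics apply), "eye" and "rotation" of the camera in the world. Camera axes: x right, y down, z forward; pixel columns grow to the right and rows downward; lengths in mm; the calibration is good to about 2 mm. A picture is of the moment at which its call begins. camera_model takes no time and is no camera call.
- env.job_done(): hands the job in; it is judged then, once.
Trained networks look in the newest picture that a camera, given by its name, has taken for a name from the list of things; names that differ only in an ending like _2 or _b are one class to them, and where a whole thing is asked for, a point or a joint stands for the part that bears it (a point fixed in the world has none). Each returns a list of dicts, best first, with "score" (0 to 1); they miss things now and then, are a little off and sometimes report something else, mostly with a low value. They report only what shows in the picture. A call takes as long as a camera call. They do not tell look-alikes from the thing itself.
- env.boxes_of(camera, target): "bbox" ([left, top, right, bottom] in pixels, round what is visible of it).
- env.pinpoint(camera, target): "location" ([column, row] in pixels: a listed point, or the origin of a listed thing).
The state is a dict: "time_s": time; "qpos": joint angles; "qvel": joint speeds; "effort": joint torques, N m; "ee_pos": TCP position; "ee_rot": TCP orientation; "force": force on the tool from outside, world axes, zero at the start; "torque": the same for the moment, N m; "gripper_width": finger opening in mm; "gripper_force": force on a finger pad.
Only numpy, scipy, OpenCV 4.12 (cv2) and the standard library are available. Lean on these libraries where they do the work, as an engineer would, in place of code of your own. Each camera call takes 0.05 s, during which the arm holds its last target. There are 200 camera calls.

## Working session

There is one attempt and no reset: what is moved stays moved. The work goes in short steps, Python scripts to look and compute and a tool call to move; the robot and the scene stay as the last step left them, time stands still between calls to the robot, and variables do not carry over. Pictures are saved under pics/ and viewed, at most 10 in all, crops included, and the job is handed in when it is done.

Besides the shell and the picture viewer there is one more tool, called as name(argument=value, ...), one argument or row to a line, values as JSON. arm_command: Moves the arm, as the interface text tells. Its arguments: {"type":"object","properties":{"motion":{"type":"array"},"jaw":{"type":"number"},"newtons":{"type":"number"}},"required":["motion"]}

```bash
mkdir -p pics; ls
cat > h.py <<'E'
import numpy as np, cv2
from workcell import env
def ray(cam,px):
    m=env.camera_model(cam); d=np.array([(px[0]-m['cx'])/m['fx'],(px[1]-m['cy'])/m['fy']])
    u=d.copy()
    for _ in range(10): u=d/(1+m['k1']*(u@u))
    return np.array(m['eye'],float),np.array(m['rotation'],float),np.array([u[0],u[1],1.])
def at_depth(cam,px,z):
    e,R,u=ray(cam,px); return e+R@(u*z)
def at_z(cam,px,h):
    e,R,u=ray(cam,px); d=R@u; return e+d*(h-e[2])/d[2]
def project(cam,P):
    m=env.camera_model(cam); c=np.array(m['rotation']).T@(np.array(P)-np.array(m['eye'])); u=c[:2]/c[2]
    u=u*(1+m['k1']*(u@u)); return np.array([u[0]*m['fx']+m['cx'],u[1]*m['fy']+m['cy']]),c[2]
def cloud(cam,D):
    m=env.camera_model(cam); h,w=D.shape
    K=np.array([[m['fx'],0,m['cx']],[0,m['fy'],m['cy']],[0,0,1.]])
    c,r=np.meshgrid(np.arange(w),np.arange(h)); d=np.stack([(c-m['cx'])/m['fx'],(r-m['cy'])/m['fy']],-1)
    u=d.copy()
    for _ in range(10): u=d/(1+m['k1']*(u**2).sum(-1,keepdims=True))
    return np.array(m['eye'])+(np.concatenate([u,np.ones((h,w,1))],-1)*D[...,None])@np.array(m['rotation']).T
E
python3 - <<'E'
from h import *
np.set_printoptions(precision=3,suppress=True)
print(env.state())
for c in('side','top'):
    print(env.camera_model(c))
    p,d=env.grab_frame(c); cv2.imwrite(f'pics/{c}0.png',p); np.save(f'{c}0.npy',d); np.save(f'{c}0c.npy',p)
    for t in('brush','brush_tip','stand','channel','pot','pot_rim','pot_dip','hub','hub_floor'):
        r=env.pinpoint(c,t)
        print(c,t,[(np.round(x['location']).tolist(),round(x['score'],2)) for x in r[:3]])
E
```

```text
pics
{'time_s': 0.0, 'qpos': array([62.967, 18.351, 89.706, -0.001, 72.044, -1.145]), 'qvel': array([-0.002, -0.064,  0.009,  0.078,  0.021, -0.021]), 'effort': array([  0.002, -41.246, -23.197,   0.073,   0.045,  -0.   ]), 'ee_pos': array([250.828, 516.875, 227.135]), 'ee_rot': array([-179.9  ,   -0.001,  154.112]), 'force': array([-0.133,  0.465, -0.172]), 'torque': array([-0.006,  0.075,  0.02 ]), 'gripper_force': 0.0, 'gripper_width': 90.69723337774968}
{'fx': 470.90341192282585, 'fy': 470.90341192282585, 'cx': 318.1844654908242, 'cy': 191.20080334046312, 'k1': 0.03367547487238358, 'eye': array([-148.23 , -924.607,  982.765]), 'rotation': array([-130.81 ,   -0.246,  -35.616])}
side brush [([350.0, 186.0], 0.77)]
side brush_tip [([348.0, 187.0], 0.54)]
side stand [([349.0, 184.0], 0.55)]
side channel [([354.0, 184.0], 0.69)]
side pot [([300.0, 151.0], 0.62), ([393.0, 222.0], 0.6)]
side pot_rim [([305.0, 135.0], 0.51), ([275.0, 180.0], 0.48)]
side pot_dip [([297.0, 140.0], 0.77)]
side hub [([373.0, 359.0], 0.86), ([397.0, 222.0], 0.64), ([484.0, 293.0], 0.61)]
side hub_floor [([487.0, 285.0], 0.89), ([394.0, 214.0], 0.83), ([371.0, 356.0], 0.79)]
{'fx': 423.6381936413435, 'fy': 423.6381936413435, 'cx': 319.79529883278144, 'cy': 196.39369217546187, 'k1': -0.09724868927545263, 'eye': array([ 261.68 ,  -63.507, 1251.611]), 'rotation': array([-170.668,   -0.017,  -90.635])}
top brush [([320.0, 153.0], 0.76), ([256.0, 205.0], 0.27)]
top brush_tip [([321.0, 153.0], 0.51)]
top stand [([311.0, 142.0], 0.78)]
top channel [([320.0, 150.0], 0.81), ([415.0, 202.0], 0.39), ([254.0, 204.0], 0.3)]
top pot [([236.0, 161.0], 0.93)]
top pot_rim [([227.0, 150.0], 0.6)]
top pot_dip [([230.0, 154.0], 0.63), ([310.0, 143.0], 0.31)]
top hub [([479.0, 256.0], 0.8), ([380.0, 145.0], 0.64), ([358.0, 212.0], 0.64)]
top hub_floor [([386.0, 144.0], 0.94), ([483.0, 138.0], 0.88), ([486.0, 256.0], 0.71)]
```

View pics/top0.png

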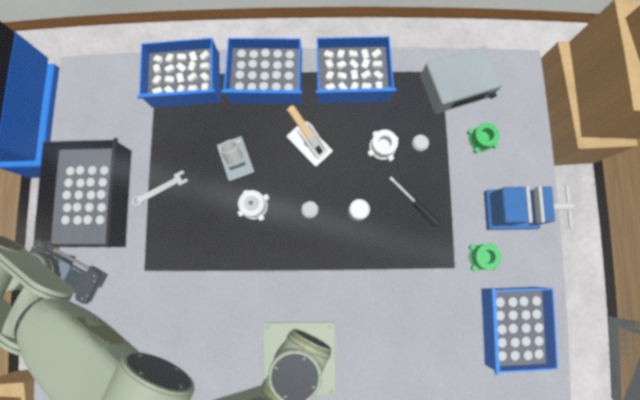

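View pics/side0.png

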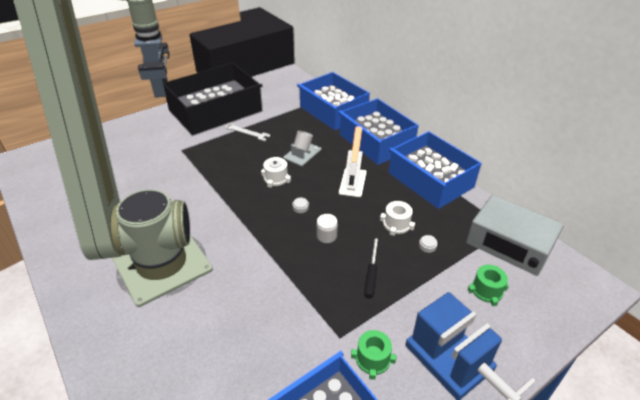

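```bash
sed -i "s/^from workcell import env/from workcell import env as _e\nfrom scipy.spatial.transform import Rotation as Ro\nclass E:\n    def __getattr__(s,n): return getattr(_e,n)\n    def camera_model(s,c):\n        m=dict(_e.camera_model(c)); m['rotation']=Ro.from_euler('xyz',m['rotation'],degrees=True).as_matrix(); return m\nenv=E()/" h.py
python3 - <<'E'
from h import *
np.set_printoptions(precision=1,suppress=True)
out=[]
C={c:cloud(c,np.load(f'{c}0.npy')) for c in('top','side')}; I={c:np.load(f'{c}0c.npy') for c in C}
for c in C:
    for n,px in dict(top=dict(stand=(311,142),pot=(236,157),hub=(384,145),cap=(253,205),table=(200,230)),side=dict(stand=(352,180),pot=(302,147),hub=(398,217),table=(240,220)))[c].items():
        print(c,n,C[c][px[1],px[0]])
# hub
for c in C:
    P=C[c].reshape(-1,3); h0=C['top'][145,384]
    h=at_z('top',(384,143),58)
    s=P[(np.hypot(P[:,0]-h[0],P[:,1]-h[1])<60)&(P[:,2]>54)&(P[:,2]<64)]
    print(c,'hub top',len(s),s.mean(0),s.min(0),s.max(0),cv2.minEnclosingCircle(s[:,:2].astype(np.float32)))
# rectified ortho maps at 1mm/px: resample colour by inverse projection on plane z=8 
def ortho(c,x0,x1,y0,y1,z,s):
    xs=np.arange(x1,x0,-1/s); ys=np.arange(y1,y0,-1/s)
    g=np.array([[project(c,(x,y,z))[0] for y in ys] for x in xs],np.float32)
    return cv2.remap(I[c],g[...,0],g[...,1],cv2.INTER_CUBIC)
st=at_z('top',(311,145),8); print('st',st,at_z('side',(350,184),8)); po=at_z('top',(236,161),8); print('pot',po)
a=ortho('top',st[0]-100,st[0]+100,st[1]-100,st[1]+100,8,2)
b=ortho('top',po[0]-100,po[0]+100,po[1]-100,po[1]+100,8,2)
cv2.imwrite('pics/orth.png',np.hstack([a,b]))
E
```

```text
top stand [612.  -42.6  82. ]
top pot [574.7 175.2  65.8]
top hub [ 620.1 -262.2   16.3]
top cap [434.4 124.   62.7]
top table [369.6 291.4   2. ]
side stand [602.  -65.4  49.1]
side pot [571.8 168.   51.6]
side hub [ 601.7 -274.    53.1]
side table [249.4  20.5   5.9]
top hub top 335 [ 618.4 -257.8   58.4] [ 582.9 -294.7   54.3] [ 654.9 -220.8   63.9] ((619.162353515625, -257.70703125), 37.924957275390625)
side hub top 281 [ 617.9 -259.3   58.5] [ 581.2 -295.2   54. ] [ 657.3 -219.8   63.6] ((620.0670166015625, -258.6141052246094), 39.06475067138672)
st [624.6 -41.2   8. ] [617.  -39.8   8. ]
pot [577.5 186.5   8. ]Traceback (most recent call last):
  File "<stdin>", line 20, in <module>
  File "<stdin>", line 17, in ortho
  File "h.py", line 19, in project
    m=env.camera_model(cam); c=np.array(m['rotation']).T@(np.array(P)-np.array(m['eye'])); u=c[:2]/c[2]
  File "h.py", line 7, in camera_model
    m=dict(_e.camera_model(c)); m['rotation']=Ro.from_euler('xyz',m['rotation'],degrees=True).as_matrix(); return m
           ~~~~~~~~~~~~~~~^^^
ValueError: time passes only in moves, steps and waits
```

```bash
sed -i "s/^from scipy/import functools\nfrom scipy/; s/^    def camera_model/    @functools.lru_cache(None)\n    def camera_model/" h.py
python3 - <<'E'
from h import *
I={c:np.load(f'{c}0c.npy') for c in('top','side')}
def ortho(c,ce,z,s=2,w=100):
    x=np.arange(w,-w,-1/s); g=np.array([[project(c,(ce[0]+a,ce[1]+b,z))[0] for b in x] for a in x],np.float32)
    return cv2.remap(I[c],g[...,0],g[...,1],cv2.INTER_CUBIC)
v=[]
for ce in((620,-41),(577,180)):
    v.append(np.vstack([cv2.resize(ortho(c,ce,8),(300,300)) for c in I]))
cv2.imwrite('pics/orth.png',np.hstack(v))
E
```

```text
(no output)
```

View pics/orth.png

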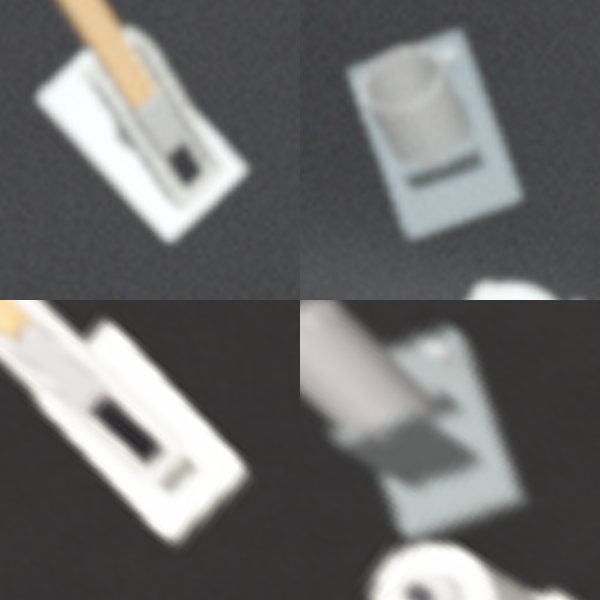

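Run:
```python
from h import *
from scipy.optimize import least_squares
np.set_printoptions(precision=1,suppress=True)
I={c:np.load(f'{c}0c.npy') for c in('top','side')}; C={c:cloud(c,np.load(f'{c}0.npy')) for c in I}
# pot cloud
hd=np.radians(18.7); ax=np.array([.5*np.cos(hd),.5*np.sin(hd),np.cos(np.radians(30))])
for c in C:
    P=C[c].reshape(-1,3); s=P[(abs(P[:,0]-587)<70)&(abs(P[:,1]-189)<55)&(P[:,2]>22)&(P[:,2]<100)]
    print(c,len(s),s.min(0),s.max(0))
    for t in('pot_rim','pot_dip','pot'): pass
    # two transverse axes
    e1=np.array([-np.sin(hd),np.cos(hd),0]); e2=np.cross(ax,e1); q=np.c_[s@e1,s@e2,s@ax]
    for h in range(int(q[:,2].min()),int(q[:,2].max())+1,6):
        m=(q[:,2]>=h)&(q[:,2]<h+6)
        if m.sum()>5: print(h,m.sum(),q[m,0].min(),q[m,0].max(),q[m,1].min(),q[m,1].max())
# network rays: triangulate
def tri(a,b):
    r=[]
    for c,p in(('top',a),('side',b)):
        e,R,u=ray(c,p); d=R@u; r.append((e,d/np.linalg.norm(d)))
    A=sum(np.eye(3)-np.outer(d,d) for e,d in r); B=sum((np.eye(3)-np.outer(d,d))@e for e,d in r)
    return np.linalg.solve(A,B)
print('rim',tri((227,150),(305,135)),'dip',tri((230,154),(297,140)),'pot',tri((236,161),(300,151)))
print('tip',tri((321,153),(348,187)),'chan',tri((320,150),(354,184)),'stand',tri((311,142),(349,184)))
# handle points (wood colour)
for c in I:
    h=cv2.cvtColor(I[c],cv2.COLOR_BGR2HSV); m=(h[...,0]>8)&(h[...,0]<22)&(h[...,1]>80)
    P=C[c][m]; P=P[(abs(P[:,0]-660)<90)&(abs(P[:,1])<90)&(P[:,2]>60)]
    k=P.mean(0); d=np.linalg.svd(P-k)[2][0]; d*=np.sign(d[2]); print(c,len(P),k,'dir',np.round(d,3),np.degrees(np.arctan2(d[1],d[0])),np.degrees(np.arccos(d[2])))
    print(P[P[:,2].argmax()],P[P[:,2].argmin()])
```

```text
top 494 [549.  155.8  23. ] [627.3 221.8  92.4]
312 10 -34.037155021857394 9.794774761183756 -496.4000200997179 -491.8387817378652
318 12 -29.140866945933034 12.298497014570197 -491.43521881941666 -488.18985524218914
324 15 -34.52152439190698 14.24138915362754 -507.0878515875527 -485.79315621232837
330 22 -35.481544800825226 14.696172898226417 -509.2849421012111 -482.0461488660956
336 45 -34.98156492878673 16.94150806959379 -511.0787344755049 -479.28242296989634
342 36 -35.26769817006717 16.77741789965574 -538.4657550096829 -483.27959763058436
348 40 -35.10935296359446 17.17708270556967 -536.7917040366186 -483.9043026755595
354 49 -35.55349279818892 13.297948978567135 -537.9668535287306 -482.5174567761816
360 51 -35.02277969808563 16.477881304708593 -536.8076300572111 -482.02438571402797
366 55 -35.15428721100116 15.847739277789588 -539.1955110683251 -482.9312881278719
372 59 -34.74574015083915 16.81241413901251 -538.4081207667989 -482.0860605094873
378 62 -34.41883901988195 17.969540624650563 -538.5278689994923 -480.88927700367674
384 38 -33.9074732805412 16.600887932943262 -539.756
[... 861 characters left out ...]
11.911842023988289 -526.6742011202532 -480.0509650972987
370 28 -37.22065743712539 13.880092230573034 -517.5234292622067 -478.30128485054877
376 41 -35.48988654301265 20.198943402263748 -540.0787734665462 -480.51531161223653
382 33 -35.370310762742264 20.592844636415368 -538.4870762678574 -479.94621284538147
rim [599.2 198.5  71.8] dip [578.5 196.3  63.3] pot [573.1 183.   25.5]
tip [589.3 -69.2  30.6] chan [604.1 -69.6  33.8] stand [626.6 -37.    4.6]
top 149 [660.   -6.1 147.3] dir [0.5 0.5 0.7] 43.67593397155474 41.63598166666689
[673.9  16.7 175.2] [628.2 -31.6  97.1]
side 75 [659.8  -9.4 146.4] dir [0.4 0.5 0.8] 46.83931655501293 40.74712440446757
[671.8  12.  173.4] [630.1 -41.1  99.8]
```

```bash
cat > plan.py <<'E'
import sys,json; from h import *
def plan(tgt,n,start=None):
    "tgt x,y,z,yaw(deg) TCP; prints calls of 5 rows"
    s=env.state(); p=np.array(s['ee_pos']) if start is None else np.array(start[:3]); yaw=s['ee_rot'][2] if start is None else start[3]
    dy=((tgt[3]-yaw+180)%360-180)/n; D=(np.array(tgt[:3])-p)/n
    rows=[]
    for i in range(n):
        a=np.radians(yaw+dy*i); c,k=np.cos(a),np.sin(a)
        # tool x=(c,k,0), y=(k,-c,0), z=(0,0,-1)
        rows.append({"offset":[round((c*D[0]+k*D[1])/1000,4),round((k*D[0]-c*D[1])/1000,4),round(-D[2]/1000,4)],"spin":round(-np.radians(dy),4)})
    for i in range(0,n,5): print(json.dumps(rows[i:i+5]))
if __name__=='__main__':
    a=[float(v) for v in sys.argv[1:6]]; plan(a[:4],int(a[4]))
    s=env.state(); print(s['time_s'],np.round(s['ee_pos'],1),np.round(s['ee_rot'],1))
E
python3 plan.py 664 -4 228 42.8 15
```

```text
[{"offset": [-0.0399, -0.0192, -0.0], "spin": 0.1295}, {"offset": [-0.0421, -0.0139, -0.0], "spin": 0.1295}, {"offset": [-0.0435, -0.0084, -0.0], "spin": 0.1295}, {"offset": [-0.0443, -0.0027, -0.0], "spin": 0.1295}, {"offset": [-0.0442, 0.0031, -0.0], "spin": 0.1295}]
[{"offset": [-0.0435, 0.0087, -0.0], "spin": 0.1295}, {"offset": [-0.042, 0.0143, -0.0], "spin": 0.1295}, {"offset": [-0.0398, 0.0196, -0.0], "spin": 0.1295}, {"offset": [-0.0369, 0.0246, -0.0], "spin": 0.1295}, {"offset": [-0.0334, 0.0291, -0.0], "spin": 0.1295}]
[{"offset": [-0.0294, 0.0332, -0.0], "spin": 0.1295}, {"offset": [-0.0249, 0.0367, -0.0], "spin": 0.1295}, {"offset": [-0.0199, 0.0396, -0.0], "spin": 0.1295}, {"offset": [-0.0146, 0.0419, -0.0], "spin": 0.1295}, {"offset": [-0.0091, 0.0434, -0.0], "spin": 0.1295}]
1.0 [251.1 517.3 228. ] [180.    0.  154.1]
```

arm_command(
  motion=[
    {"offset": [-0.04,-0.019,0],"spin": 0.13},
    {"offset": [-0.042,-0.014,0],"spin": 0.13},
    {"offset": [-0.0435,-0.0085,0],"spin": 0.13},
    {"offset": [-0.044,-0.003,0],"spin": 0.13},
    {"offset": [-0.044,0.003,0],"spin": 0.13},
  ],
  jaw=0.06,
)

```text
time_s: 1.62
ee_pos: [388.7, 342.5, 228.1]
ee_rot: [180.0, -0.0, 116.6]
force: [0.7, -0.1, 0.3]
gripper_width: 60.4
gripper_force: 0.0
```

arm_command(
  motion=[
    {"offset": [-0.0435,0.0085,0],"spin": 0.13},
    {"offset": [-0.042,0.0145,0],"spin": 0.13},
    {"offset": [-0.04,0.0195,0],"spin": 0.13},
    {"offset": [-0.037,0.0245,0],"spin": 0.13},
    {"offset": [-0.0335,0.029,0],"spin": 0.13},
  ],
)

```text
time_s: 2.25
ee_pos: [525.6, 167.7, 228.1]
ee_rot: [180.0, -0.0, 79.4]
force: [0.9, -0.1, 0.5]
gripper_width: 59.6
gripper_force: 0.0
```

arm_command(
  motion=[
    {"offset": [-0.0295,0.033,0],"spin": 0.13},
    {"offset": [-0.025,0.0365,0],"spin": 0.13},
    {"offset": [-0.02,0.0395,0],"spin": 0.13},
    {"offset": [-0.0145,0.042,0],"spin": 0.13},
    {"offset": [-0.009,0.0435,0],"spin": 0.13},
  ],
)

```text
time_s: 2.88
ee_pos: [661.9, -7.0, 227.9]
ee_rot: [-180.0, -0.0, 42.1]
force: [0.6, -0.1, 0.9]
gripper_width: 59.9
gripper_force: 0.0
```

```bash
python3 plan.py 664 -4 141 42.8 5; python3 -c "
from h import *
print(env.state()['qpos'])"
```

```text
[{"offset": [0.0007, -0.0002, 0.0174], "spin": -0.0023}, {"offset": [0.0007, -0.0002, 0.0174], "spin": -0.0023}, {"offset": [0.0007, -0.0002, 0.0174], "spin": -0.0023}, {"offset": [0.0007, -0.0002, 0.0174], "spin": -0.0023}, {"offset": [0.0007, -0.0002, 0.0174], "spin": -0.0023}]
2.875 [661.9  -7.  227.9] [-180.    -0.    42.1]
[-1.60810014e+00  2.62840370e+01  7.71390561e+01  1.48921526e-02
  7.65669540e+01  4.62568215e+01]
```

arm_command(
  motion=[
    {"offset": [0.001,0,0.0175],"spin": 0},
    {"offset": [0.001,0,0.0175],"spin": -0.006},
    {"offset": [0.001,0,0.0175],"spin": -0.006},
    {"offset": [0.0,0,0.0175],"spin": 0},
    {"offset": [0,0,0.017],"spin": 0},
  ],
)

```text
time_s: 3.5
ee_pos: [662.9, -3.1, 139.8]
ee_rot: [-180.0, 0.0, 43.1]
force: [-1.0, -0.8, 0.0]
gripper_width: 60.4
gripper_force: 0.0
```

arm_command(
  motion=[
    {"offset": [0,0,0],"spin": 0},
  ],
)

```text
time_s: 3.62
ee_pos: [662.2, -3.4, 139.1]
ee_rot: [-179.9, 0.1, 43.1]
force: [-0.3, 0.2, -0.5]
gripper_width: 60.2
gripper_force: 0.0
```

Run:
```python
from h import *
v=[]
for c in('top','side'):
    p,d=env.grab_frame(c); u=project(c,(650,-15,120))[0].astype(int); print(u)
    v.append(cv2.resize(p[u[1]-50:u[1]+50,u[0]-50:u[0]+50],(400,400),interpolation=cv2.INTER_CUBIC))
cv2.imwrite('pics/grip.png',np.hstack(v))
```

```text
[300 125]
[355 148]
```

View pics/grip.png

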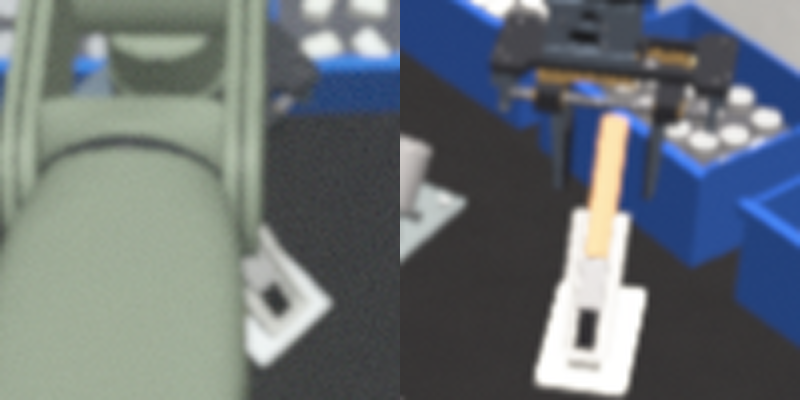

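arm_command(
  motion=[
    {"offset": [0,0,0],"spin": 0},
    {"offset": [0,0,0],"spin": 0},
    {"offset": [0,0,0],"spin": 0},
    {"offset": [0,0,0],"spin": 0},
    {"offset": [0,0,0],"spin": 0},
  ],
  jaw=0,
  newtons=40,
)

```text
time_s: 4.35
ee_pos: [663.4, -3.8, 141.0]
ee_rot: [180.0, -0.0, 43.1]
force: [-0.6, 0.0, 1.0]
gripper_width: 20.0
gripper_force: 40.0
```

```bash
python3 plan.py 685 16 190 43.1 5
```

```text
[{"offset": [0.0059, 0.0001, -0.0098], "spin": -0.0001}, {"offset": [0.0059, 0.0001, -0.0098], "spin": -0.0001}, {"offset": [0.0059, 0.0001, -0.0098], "spin": -0.0001}, {"offset": [0.0059, 0.0001, -0.0098], "spin": -0.0001}, {"offset": [0.0059, 0.0001, -0.0098], "spin": -0.0001}]
4.35 [663.4  -3.8 141. ] [180.   -0.   43.1]
```

arm_command(
  motion=[
    {"offset": [0.004,0,-0.01],"spin": 0},
    {"offset": [0.004,0,-0.016],"spin": 0},
    {"offset": [0,0,-0.02],"spin": 0},
    {"offset": [0,0,-0.025],"spin": 0},
    {"offset": [0,0,-0.025],"spin": 0},
  ],
)

```text
time_s: 4.97
ee_pos: [669.6, 2.0, 239.1]
ee_rot: [179.9, -0.1, 43.1]
force: [0.3, -0.2, -0.4]
gripper_width: 20.0
gripper_force: 40.0
```

arm_command(
  motion=[
    {"offset": [0,0,0],"spin": 0},
    {"offset": [0,0,0],"spin": 0},
  ],
)

```text
time_s: 5.22
ee_pos: [668.8, 1.9, 236.4]
ee_rot: [-180.0, 0.0, 43.1]
force: [-0.7, 0.7, -1.1]
gripper_width: 19.6
gripper_force: 40.0
```

Run:
```python
from h import *
np.set_printoptions(precision=1,suppress=True)
s=env.state(); print(s['ee_pos'],s['ee_rot'],s['force'])
v=[]
for c in('top','side'):
    p,d=env.grab_frame(c); u=project(c,(640,-25,180))[0].astype(int); print(u)
    v.append(cv2.resize(p[u[1]-60:u[1]+60,u[0]-60:u[0]+60],(400,400),interpolation=cv2.INTER_CUBIC))
    np.save(f'{c}1.npy',d);np.save(f'{c}1c.npy',p)
    for t in('brush_tip','brush'): print(c,t,[(np.round(x['location']).tolist(),round(x['score'],2)) for x in env.pinpoint(c,t)[:2]])
cv2.imwrite('pics/lift.png',np.hstack(v))
t=s['ee_pos']
for b in(40,30,20,10,0): 
    b=np.radians(b);h=np.radians(43); q=t+[-150*np.sin(b)*np.cos(h),-150*np.sin(b)*np.sin(h),5-150*np.cos(b)]; print(q,project('top',q)[0],project('side',q)[0])
```

```text
[668.8   1.9 236.4] [-180.     0.    43.1] [-0.7  0.7 -1.1]
[303 121]
top brush_tip [([318.0, 140.0], 0.63)]
top brush [([312.0, 209.0], 0.75), ([318.0, 143.0], 0.47)]
[355 135]
side brush_tip [([352.0, 160.0], 0.49)]
side brush [([352.0, 159.0], 0.85)]
[598.3 -63.9 126.5] [318.4 142. ] [352.  160.3]
[614.  -49.3 111.5] [313.2 138.2] [352.8 160.1]
[631.3 -33.1 100.4] [307.5 133.6] [353.7 158.4]
[649.8 -15.9  93.7] [301.5 128.2] [354.7 155.5]
[668.8   1.9  91.4] [295.3 122.2] [355.8 151.3]
```

View pics/lift.png

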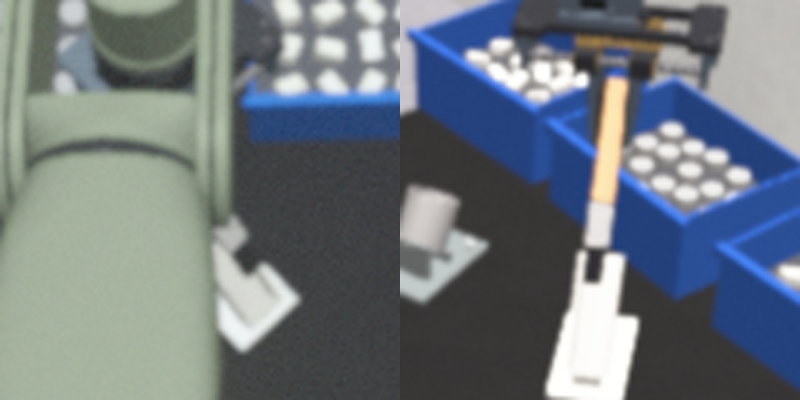

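Run:
```python
from plan import *
s=env.state(); p=list(s['ee_pos']); y=s['ee_rot'][2]
plan([p[0],p[1],262,y],1); plan([731.7,238.7,250,18.7],8,[p[0],p[1],262,y]); plan([731.7,238.7,224.2,18.7],2,[731.7,238.7,250,18.7])
```

```text
[{"offset": [0.0, 0.0, -0.0259], "spin": -0.0}]
[{"offset": [0.026, -0.0163, 0.0015], "spin": 0.0532}, {"offset": [0.0251, -0.0176, 0.0015], "spin": 0.0532}, {"offset": [0.0241, -0.0189, 0.0015], "spin": 0.0532}, {"offset": [0.023, -0.0202, 0.0015], "spin": 0.0532}, {"offset": [0.0219, -0.0214, 0.0015], "spin": 0.0532}]
[{"offset": [0.0208, -0.0225, 0.0015], "spin": 0.0532}, {"offset": [0.0195, -0.0236, 0.0015], "spin": 0.0532}, {"offset": [0.0183, -0.0246, 0.0015], "spin": 0.0532}]
[{"offset": [0.0, 0.0, 0.0129], "spin": -0.0}, {"offset": [0.0, 0.0, 0.0129], "spin": -0.0}]
```

arm_command(
  motion=[
    {"offset": [0,0,-0.026],"spin": 0},
    {"offset": [0.026,-0.0165,0.0015],"spin": 0.053},
    {"offset": [0.025,-0.0175,0.0015],"spin": 0.053},
    {"offset": [0.024,-0.019,0.0015],"spin": 0.053},
    {"offset": [0.023,-0.02,0.0015],"spin": 0.053},
  ],
)

```text
time_s: 6.15
ee_pos: [700.5, 121.0, 256.5]
ee_rot: [-180.0, 0.0, 30.8]
force: [0.9, 0.1, -0.3]
gripper_width: 19.8
gripper_force: 40.0
```

arm_command(
  motion=[
    {"offset": [0.022,-0.0215,0.0015],"spin": 0.053},
    {"offset": [0.021,-0.0225,0.0015],"spin": 0.053},
    {"offset": [0.0195,-0.0235,0.0015],"spin": 0.053},
    {"offset": [0.018,-0.0245,0.0015],"spin": 0.053},
    {"offset": [0,0,0.012],"spin": 0},
  ],
)

```text
time_s: 6.78
ee_pos: [732.1, 240.9, 238.4]
ee_rot: [-180.0, -0.1, 18.9]
force: [0.0, 0.6, -1.3]
gripper_width: 19.8
gripper_force: 40.0
```

arm_command(
  motion=[
    {"offset": [0,0,0],"spin": 0},
    {"offset": [0,0,0],"spin": 0},
  ],
)

```text
time_s: 7.02
ee_pos: [731.6, 237.3, 239.0]
ee_rot: [180.0, 0.0, 18.7]
force: [0.2, -0.5, -1.5]
gripper_width: 19.6
gripper_force: 40.0
```

Run:
```python
from h import *
np.set_printoptions(precision=1,suppress=True)
s=env.state(); print(s['ee_pos'],s['ee_rot'],s['force'],s['gripper_width'])
v=[]; t=s['ee_pos']; h=np.radians(s['ee_rot'][2]); b=np.radians(40); q=t+[-150*np.sin(b)*np.cos(h),-150*np.sin(b)*np.sin(h),5-150*np.cos(b)]
print('tip pred',q)
def d(c,P,p,s,o,col): 
    u=(project(c,P)[0]-o)*s; cv2.circle(p,(int(u[0]),int(u[1])),3,col,1)
for c in('top','side'):
    p,_=env.grab_frame(c); o=project(c,(640,200,120))[0].astype(int)-50
    k=cv2.resize(p[o[1]:o[1]+100,o[0]:o[0]+100],(400,400),interpolation=cv2.INTER_CUBIC)
    d(c,q,k,4,o,(0,0,255)); d(c,(605,195.9,80.8),k,4,o,(0,255,0)); d(c,(585.6,189.3,45.3),k,4,o,(255,0,0)); d(c,t+[0,0,5],k,4,o,(0,255,255))
    for w in('brush_tip','pot_rim'): print(c,w,[(np.round(x['location'],1).tolist(),round(x['score'],2)) for x in env.pinpoint(c,w)[:2]])
    print(project(c,q)[0],project(c,(605,195.9,80.8))[0])
    v.append(k)
cv2.imwrite('pics/pot.png',np.hstack(v))
```

```text
[731.6 237.3 239. ] [180.    0.   18.7] [ 0.2 -0.5 -1.5] 19.572319483784934
tip pred [640.3 206.3 129.1]
top brush_tip [([221.6, 126.8], 0.58)]
top pot_rim [([225.4, 150.3], 0.6)]
[221.1 128.5] [228.1 145.6]
side brush_tip [([314.3, 117.3], 0.54)]
side pot_rim [([300.8, 132.4], 0.65), ([395.3, 219.9], 0.49)]
[311.9 116.2] [305.3 132.9]
```

View pics/pot.png

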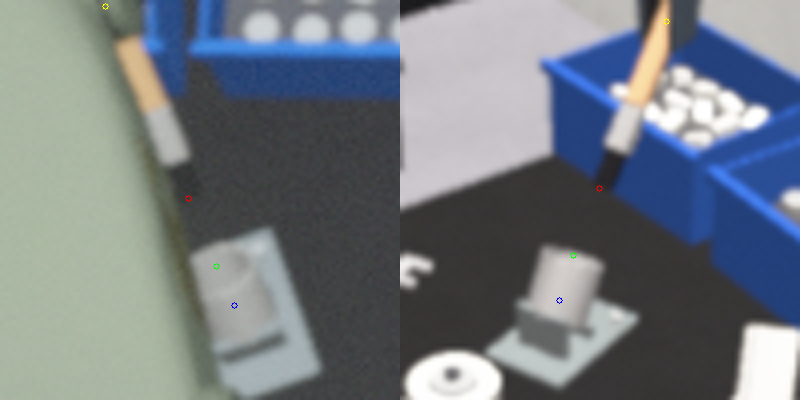

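arm_command(
  motion=[
    {"offset": [0,-0.0015,0.016],"spin": 0},
    {"offset": [-0.01,0,0.012],"spin": 0},
    {"offset": [-0.01,0,0.012],"spin": 0},
    {"offset": [-0.01,0,0.012],"spin": 0},
    {"offset": [-0.01,0,0.012],"spin": 0},
  ],
)

```text
time_s: 7.95
ee_pos: [692.4, 226.9, 173.2]
ee_rot: [-180.0, 0.1, 18.8]
force: [0.9, 0.6, -0.0]
gripper_width: 19.8
gripper_force: 40.0
```

arm_command(
  motion=[
    {"offset": [-0.006,0,0.007],"spin": 0},
    {"offset": [-0.006,0,0.007],"spin": 0},
    {"offset": [0,0,0],"spin": 0},
    {"offset": [0,0,0],"spin": 0},
  ],
)

```text
time_s: 8.45
ee_pos: [682.5, 223.3, 161.4]
ee_rot: [-180.0, -0.1, 18.8]
force: [-0.4, 0.1, -0.5]
gripper_width: 19.7
gripper_force: 40.0
```

Run:
```python
from h import *
np.set_printoptions(precision=1,suppress=True)
s=env.state(); print(s['ee_pos'],s['ee_rot'],s['force'],s['gripper_width'])
v=[]
for c in('top','side'):
    p,_=env.grab_frame(c); o=project(c,(620,200,100))[0].astype(int)-40
    v.append(cv2.resize(p[o[1]:o[1]+80,o[0]:o[0]+80],(400,400),interpolation=cv2.INTER_CUBIC))
cv2.imwrite('pics/dip.png',np.hstack(v))
```

```text
[682.5 223.3 161.4] [-180.    -0.1   18.8] [-0.4  0.1 -0.5] 19.74505993781504
```

View pics/dip.png

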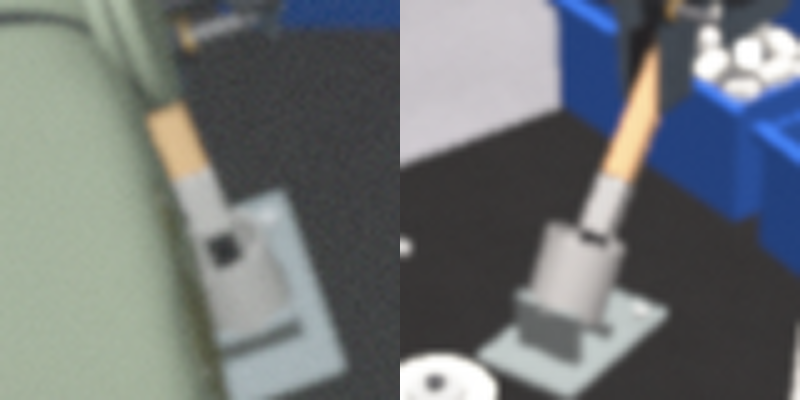

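arm_command(
  motion=[
    {"offset": [-0.003,0,0.004],"spin": 0},
    {"offset": [-0.003,0,0.004],"spin": 0},
    {"offset": [0,0,0],"spin": 0},
    {"offset": [0,0,0],"spin": 0},
    {"offset": [0,0,0],"spin": 0},
  ],
)

```text
time_s: 9.18
ee_pos: [676.5, 221.3, 153.1]
ee_rot: [-180.0, -0.0, 18.8]
force: [-0.5, 1.6, -1.3]
gripper_width: 19.3
gripper_force: 40.0
```

arm_command(
  motion=[
    {"offset": [0.007,0,-0.0085],"spin": 0},
    {"offset": [0.014,0,-0.017],"spin": 0},
    {"offset": [0.02,0,-0.024],"spin": 0},
    {"offset": [0.02,0,-0.024],"spin": 0},
    {"offset": [0,0,-0.03],"spin": 0},
  ],
)

```text
time_s: 9.8
ee_pos: [735.3, 241.3, 256.6]
ee_rot: [-180.0, -0.0, 18.8]
force: [-0.0, -0.5, -0.4]
gripper_width: 19.8
gripper_force: 40.0
```

Run:
```python
from plan import *
s=env.state(); print(s['ee_pos'],s['ee_rot'])
plan([640,-150,280,18.7],10)
```

```text
[735.28870109 241.34293594 256.57969217] [-1.79994476e+02 -6.18813507e-03  1.87829941e+01]
[{"offset": [-0.0216, 0.034, -0.0023], "spin": 0.0001}, {"offset": [-0.0216, 0.034, -0.0023], "spin": 0.0001}, {"offset": [-0.0216, 0.034, -0.0023], "spin": 0.0001}, {"offset": [-0.0216, 0.034, -0.0023], "spin": 0.0001}, {"offset": [-0.0216, 0.034, -0.0023], "spin": 0.0001}]
[{"offset": [-0.0216, 0.034, -0.0023], "spin": 0.0001}, {"offset": [-0.0216, 0.034, -0.0023], "spin": 0.0001}, {"offset": [-0.0216, 0.034, -0.0023], "spin": 0.0001}, {"offset": [-0.0216, 0.034, -0.0023], "spin": 0.0001}, {"offset": [-0.0216, 0.034, -0.0023], "spin": 0.0001}]
```

arm_command(
  motion=[
    {"offset": [-0.0215,0.034,-0.002],"spin": 0},
    {"offset": [-0.0215,0.034,-0.002],"spin": 0},
    {"offset": [-0.0215,0.034,-0.002],"spin": 0},
    {"offset": [-0.0215,0.034,-0.002],"spin": 0},
    {"offset": [-0.0215,0.034,-0.002],"spin": 0},
  ],
)

```text
time_s: 10.42
ee_pos: [687.2, 44.1, 267.4]
ee_rot: [180.0, -0.1, 18.8]
force: [-0.9, -1.4, -0.4]
gripper_width: 19.9
gripper_force: 40.0
```

arm_command(
  motion=[
    {"offset": [-0.0215,0.034,-0.002],"spin": 0},
    {"offset": [-0.0215,0.034,-0.002],"spin": 0},
    {"offset": [-0.0215,0.034,0],"spin": 0},
    {"offset": [-0.0215,0.034,0.02],"spin": 0},
    {"offset": [-0.0215,0.034,0.03],"spin": 0},
  ],
)

```text
time_s: 11.05
ee_pos: [641.0, -151.8, 222.0]
ee_rot: [179.9, -0.2, 18.8]
force: [0.0, -0.3, -1.1]
gripper_width: 19.9
gripper_force: 40.0
```

arm_command(
  motion=[
    {"offset": [0,0,0.015],"spin": 0},
    {"offset": [0,0,0],"spin": 0},
    {"offset": [0,0,0],"spin": 0},
  ],
  newtons=5,
)

```text
time_s: 11.42
ee_pos: [641.1, -149.3, 206.7]
ee_rot: [179.9, -0.1, 18.9]
force: [0.2, 0.5, -1.3]
gripper_width: 19.2
gripper_force: 5.0
```

```bash
cat > ang.py <<'E'
from h import *
np.set_printoptions(precision=1,suppress=True)
s=env.state(); t=np.array(s['ee_pos']); print(t,s['ee_rot'],s['force'],s['gripper_width'])
h=np.radians(s['ee_rot'][2]); 
for c in('side','top'):
    p,dd=env.grab_frame(c); cv2.imwrite(f'pics/last_{c}.png',p)
    r=env.pinpoint(c,'brush_tip')
    print(c,[(np.round(x['location'],1).tolist(),round(x['score'],2)) for x in r[:3]])
    for a in range(50,-21,-10):
        b=np.radians(a); q=t+[-150*np.sin(b)*np.cos(h),-150*np.sin(b)*np.sin(h),5-150*np.cos(b)]; print(a,project(c,q)[0],end=' ')
    print()
    if c=='side':  # wood handle direction from the depth cloud
        hs=cv2.cvtColor(p,cv2.COLOR_BGR2HSV); m=(hs[...,0]>8)&(hs[...,0]<22)&(hs[...,1]>80); P=cloud(c,dd)[m]
        P=P[np.linalg.norm(P-t,axis=1)<110]; k=P.mean(0); d=np.linalg.svd(P-k)[2][0]; d*=np.sign(d[2])
        print('wood',len(P),k,'tilt along tool x',np.degrees(np.arctan2(d[:2]@[np.cos(h),np.sin(h)],d[2])),'sideways',np.degrees(np.arctan2(d[:2]@[-np.sin(h),np.cos(h)],d[2])))
E
python3 ang.py
```

```text
[ 641.1 -149.3  206.7] [179.9  -0.1  18.9] [ 0.2  0.5 -1.3] 19.186679832186968
side [([426.4, 247.9], 0.64), ([362.6, 193.2], 0.57)]
50 [360.9 193.3] 40 [363.8 194.7] 30 [367.3 194.6] 20 [371.2 193.2] 10 [375.4 190.4] 0 [379.7 186.4] -10 [384.  181.4] -20 [388.3 175.4] 
wood 363 [ 625.4 -158.8  233.6] tilt along tool x 8.35283629559894 sideways -4.918334234714233
top [([420.0, 146.1], 0.48)]
50 [363.2 165.8] 40 [360.2 161.3] 30 [357.1 155.7] 20 [353.9 149.2] 10 [350.7 141.9] 0 [347.6 134. ] -10 [344.6 125.8] -20 [341.7 117.2]
```

arm_command(
  motion=[
    {"offset": [0,0,0],"spin": 0},
    {"offset": [0,0,0],"spin": 0},
    {"offset": [0,0,0],"spin": 0},
    {"offset": [0,0,0],"spin": 0},
  ],
  newtons=3,
)

```text
time_s: 12.12
ee_pos: [639.9, -150.3, 205.4]
ee_rot: [-180.0, -0.0, 18.8]
force: [-0.5, 0.2, -2.0]
gripper_width: 20.3
gripper_force: 3.0
```

```bash
python3 ang.py | grep -v wood
```

```text
[ 639.9 -150.3  205.4] [-180.    -0.    18.8] [-0.5  0.2 -2. ] 20.29850378022617
side []
50 [360.7 193.9] 40 [363.7 195.3] 30 [367.2 195.3] 20 [371.1 193.8] 10 [375.2 191. ] 0 [379.5 187. ] -10 [383.9 182. ] -20 [388.2 176.1] 
top [([320.4, 148.9], 0.63)]
50 [363.5 166.4] 40 [360.5 161.9] 30 [357.4 156.2] 20 [354.2 149.7] 10 [351.  142.4] 0 [347.9 134.6] -10 [344.9 126.3] -20 [342.  117.8]
```

```bash
python3 -c "
import cv2,numpy as np
a=cv2.imread('pics/last_side.png')[110:230,310:430];b=cv2.imread('pics/last_top.png')[70:190,290:410]
cv2.imwrite('pics/free.png',np.hstack([cv2.resize(x,(400,400),interpolation=2) for x in(a,b)]))"
```

View pics/free.png

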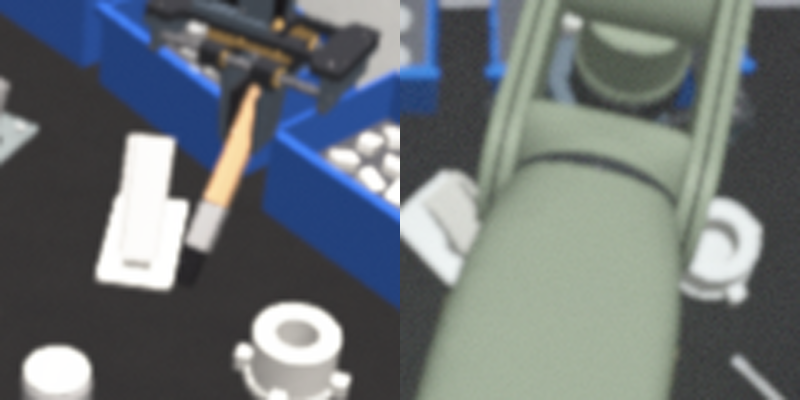

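Run:
```python
from plan import *
plan([711,-152.5,205,-47.2],8)
```

```text
[{"offset": [0.0083, 0.0031, 0.0001], "spin": 0.1439}, {"offset": [0.0087, 0.0019, 0.0001], "spin": 0.1439}, {"offset": [0.0089, 0.0006, 0.0001], "spin": 0.1439}, {"offset": [0.0089, -0.0006, 0.0001], "spin": 0.1439}, {"offset": [0.0087, -0.0019, 0.0001], "spin": 0.1439}]
[{"offset": [0.0083, -0.0031, 0.0001], "spin": 0.1439}, {"offset": [0.0078, -0.0043, 0.0001], "spin": 0.1439}, {"offset": [0.0071, -0.0054, 0.0001], "spin": 0.1439}]
```

arm_command(
  motion=[
    {"offset": [0.0085,0.003,0],"spin": 0.144},
    {"offset": [0.0085,0.002,0],"spin": 0.144},
    {"offset": [0.009,0.0005,0],"spin": 0.144},
    {"offset": [0.009,-0.0005,0],"spin": 0.144},
    {"offset": [0.0085,-0.002,0],"spin": 0.144},
  ],
  newtons=10,
)

```text
time_s: 12.95
ee_pos: [684.7, -151.5, 205.3]
ee_rot: [-180.0, 0.0, -22.7]
force: [-0.4, -0.2, -0.5]
gripper_width: 19.8
gripper_force: 10.0
```

arm_command(
  motion=[
    {"offset": [0.0085,-0.003,0],"spin": 0.144},
    {"offset": [0.008,-0.0045,0],"spin": 0.144},
    {"offset": [0.007,-0.0055,0],"spin": 0.144},
    {"offset": [0,0,0.016],"spin": 0},
    {"offset": [0,0,0.017],"spin": 0},
  ],
)

```text
time_s: 13.58
ee_pos: [710.8, -152.2, 170.8]
ee_rot: [180.0, 0.1, -47.1]
force: [-0.3, 0.4, -1.4]
gripper_width: 19.8
gripper_force: 10.0
```

arm_command(
  motion=[
    {"offset": [0,0,0],"spin": 0},
    {"offset": [0,0,0],"spin": 0},
  ],
)

```text
time_s: 13.82
ee_pos: [711.4, -152.4, 172.4]
ee_rot: [-180.0, 0.0, -47.2]
force: [1.3, -0.2, -0.2]
gripper_width: 19.8
gripper_force: 10.0
```

```bash
python3 ang.py | grep -v wood
python3 - <<'E'
from plan import *
s=env.state(); X=np.array([-.735,-.678]);Y=np.array([.678,-.735]); r=s['ee_pos'][:2]-np.array([631,-36]); print('X,Y',r@X,r@Y)
E
```

```text
[ 711.4 -152.4  172.4] [-180.     0.   -47.2] [ 1.3 -0.2 -0.2] 19.84258270824195
side [([364.9, 174.4], 0.52)]
50 [361.  168.8] 40 [366.5 174.2] 30 [372.9 178.8] 20 [380.2 182.5] 10 [388.  185.2] 0 [396.3 186.9] -10 [404.7 187.4] -20 [413.2 186.9] 
top []
50 [319.8 134.9] 40 [324.4 132.6] 30 [329.6 129.4] 20 [335.2 125.4] 10 [341.2 120.7] 0 [347.3 115.3] -10 [353.5 109.5] -20 [359.6 103.3] 
X,Y 19.521147586404016 140.31485864117272
```

arm_command(
  motion=[
    {"offset": [-0.009,0,0],"spin": 0},
    {"offset": [-0.0095,0,0],"spin": 0},
    {"offset": [-0.0105,0,-0.008],"spin": 0},
    {"offset": [-0.011,0,-0.007],"spin": 0},
    {"offset": [-0.0115,0,-0.006],"spin": 0},
  ],
  newtons=5,
)

```text
time_s: 14.65
ee_pos: [676.3, -114.0, 194.6]
ee_rot: [-179.9, -0.1, -47.2]
force: [0.4, -1.4, -0.8]
gripper_width: 19.7
gripper_force: 5.0
```

```bash
python3 ang.py | grep -v wood
```

```text
[ 676.3 -114.   194.6] [-179.9   -0.1  -47.2] [ 0.4 -1.4 -0.8] 19.730475000593827
side [([359.3, 171.5], 0.5), ([397.7, 218.7], 0.5)]
50 [344.7 160.9] 40 [350.3 166.4] 30 [356.9 171.1] 20 [364.2 174.8] 10 [372.1 177.5] 0 [380.3 179.2] -10 [388.8 179.7] -20 [397.2 179.1] 
top [([254.7, 205.1], 0.35)]
50 [306.3 144.6] 40 [311.2 142.1] 30 [316.7 138.7] 20 [322.6 134.5] 10 [328.8 129.5] 0 [335.1 124. ] -10 [341.5 118. ] -20 [347.7 111.7]
```

arm_command(
  motion=[
    {"offset": [-0.012,0,-0.005],"spin": 0},
    {"offset": [-0.0125,0,-0.004],"spin": 0},
    {"offset": [-0.013,0,-0.003],"spin": 0},
    {"offset": [-0.0105,0,-0.0015],"spin": 0},
    {"offset": [-0.0105,0,-0.001],"spin": 0},
  ],
)

```text
time_s: 15.48
ee_pos: [636.3, -70.9, 208.2]
ee_rot: [-180.0, -0.0, -47.2]
force: [0.3, -0.3, -1.1]
gripper_width: 20.0
gripper_force: 5.0
```

arm_command(
  motion=[
    {"offset": [-0.004,0,0],"spin": 0},
    {"offset": [0,0,0],"spin": 0},
  ],
)

```text
time_s: 15.72
ee_pos: [633.7, -68.3, 207.8]
ee_rot: [180.0, 0.0, -47.2]
force: [0.1, 0.4, -0.3]
gripper_width: 20.6
gripper_force: 5.0
```

```bash
python3 ang.py | grep -v wood
```

```text
[633.7 -68.3 207.8] [180.    0.  -47.2] [ 0.1  0.4 -0.3] 20.619071673376304
side [([359.8, 173.2], 0.37)]
50 [324.9 155. ] 40 [330.7 160.5] 30 [337.3 165.2] 20 [344.6 169. ] 10 [352.5 171.7] 0 [360.7 173.3] -10 [369.1 173.9] -20 [377.4 173.2] 
top []
50 [289.7 158.3] 40 [295.  155.6] 30 [300.8 151.9] 20 [307.  147.4] 10 [313.4 142.3] 0 [319.9 136.6] -10 [326.4 130.5] -20 [332.7 124.1]
```

Run:
```python
from plan import *
s=env.state(); p=s['ee_pos']; plan([619,-258,233,-47.2],6,[p[0]+13.6,p[1]-14.7,233,-47.2])
```

```text
[{"offset": [0.0181, 0.0233, -0.0], "spin": -0.0}, {"offset": [0.0181, 0.0233, -0.0], "spin": -0.0}, {"offset": [0.0181, 0.0233, -0.0], "spin": -0.0}, {"offset": [0.0181, 0.0233, -0.0], "spin": -0.0}, {"offset": [0.0181, 0.0233, -0.0], "spin": -0.0}]
[{"offset": [0.0181, 0.0233, -0.0], "spin": -0.0}]
```

arm_command(
  motion=[
    {"offset": [0.01,0,-0.005],"spin": 0},
    {"offset": [0.01,0,-0.02],"spin": 0},
    {"offset": [0.018,0.0235,0],"spin": 0},
    {"offset": [0.018,0.0235,0],"spin": 0},
    {"offset": [0.018,0.0235,0],"spin": 0},
  ],
  newtons=15,
)

```text
time_s: 16.55
ee_pos: [633.0, -172.4, 233.2]
ee_rot: [-180.0, -0.0, -47.2]
force: [-0.3, -0.5, 0.0]
gripper_width: 19.6
gripper_force: 15.0
```

arm_command(
  motion=[
    {"offset": [0.018,0.0235,0],"spin": 0},
    {"offset": [0.018,0.0235,0],"spin": 0},
    {"offset": [0.018,0.0235,0],"spin": 0},
    {"offset": [0,0,0],"spin": 0},
    {"offset": [0,0,0],"spin": 0},
  ],
)

```text
time_s: 17.18
ee_pos: [617.8, -258.3, 232.9]
ee_rot: [-180.0, 0.0, -47.2]
force: [-0.7, 0.3, -0.9]
gripper_width: 19.9
gripper_force: 15.0
```

```bash
python3 ang.py | grep -v wood
python3 - <<'E'
import cv2,numpy as np
from h import *
o=project('side',(619,-258,100))[0].astype(int)-50
a=cv2.imread('pics/last_side.png')[o[1]:o[1]+100,o[0]:o[0]+100]; o2=project('top',(619,-258,60))[0].astype(int)-50
b=cv2.imread('pics/last_top.png')[o2[1]:o2[1]+100,o2[0]:o2[0]+100]
print(o,o2,project('side',(619,-258,58))[0])
cv2.imwrite('pics/hub.png',np.hstack([cv2.resize(x,(400,400),interpolation=2) for x in(a,b)]))
E
```

```text
[ 617.8 -258.3  232.9] [-180.     0.   -47.2] [-0.7  0.3 -0.9] 19.87958967463704
side [([401.1, 199.6], 0.38), ([350.5, 183.6], 0.18)]
50 [360.6 182.8] 40 [366.8 188.7] 30 [373.9 193.7] 20 [382.  197.8] 10 [390.7 200.8] 0 [399.8 202.7] -10 [409.2 203.4] -20 [418.7 202.8] 
top []
50 [359.5 160.9] 40 [363.7 158.1] 30 [368.6 154.3] 20 [374.1 149.8] 10 [380.1 144.5] 0 [386.4 138.8] -10 [392.9 132.6] -20 [399.5 126. ] 
[350 149] [334  91] [398.83545882 210.19569466]
```

View pics/hub.png

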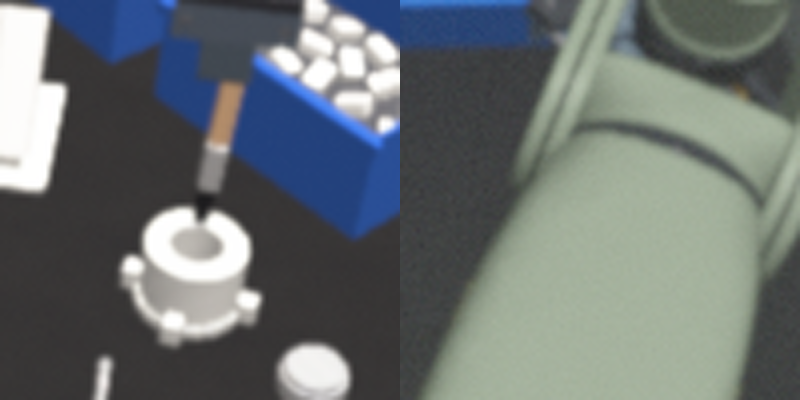

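arm_command(
  motion=[
    {"offset": [0,0,0.016],"spin": 0},
    {"offset": [0,0,0.016],"spin": 0},
    {"offset": [0,0,0.016],"spin": 0},
    {"offset": [0,0,0.016],"spin": 0},
    {"offset": [0,0,0],"spin": 0},
  ],
)

```text
time_s: 18.0
ee_pos: [616.9, -258.1, 167.1]
ee_rot: [179.9, 0.2, -47.2]
force: [-0.2, -0.2, -0.9]
gripper_width: 20.3
gripper_force: 15.0
```

arm_command(
  motion=[
    {"offset": [0,0,0.003],"spin": 0},
    {"offset": [0,0,0.003],"spin": 0},
    {"offset": [0,0,0.002],"spin": 0},
    {"offset": [0,0,0],"spin": 0},
    {"offset": [0,0,0],"spin": 0},
  ],
)

```text
time_s: 18.62
ee_pos: [617.8, -258.4, 161.5]
ee_rot: [-180.0, -0.1, -47.2]
force: [0.3, 0.2, 2.2]
gripper_width: 19.9
gripper_force: 15.0
```

arm_command(
  motion=[
    {"offset": [0,0,0],"spin": 0},
    {"offset": [0,0,-0.01],"spin": 0},
    {"offset": [0,0,-0.022],"spin": 0},
    {"offset": [0,0,-0.023],"spin": 0},
    {"offset": [0,0,-0.024],"spin": 0},
  ],
)

```text
time_s: 19.25
ee_pos: [617.1, -258.2, 240.3]
ee_rot: [180.0, 0.1, -47.2]
force: [-0.1, -0.9, -1.1]
gripper_width: 20.0
gripper_force: 15.0
```

Run:
```python
from plan import *
plan([597,-65.5,238,43.1],10)
```

```text
[{"offset": [-0.0155, -0.0116, 0.0002], "spin": -0.1576}, {"offset": [-0.0135, -0.0139, 0.0002], "spin": -0.1576}, {"offset": [-0.0111, -0.0159, 0.0002], "spin": -0.1576}, {"offset": [-0.0085, -0.0174, 0.0002], "spin": -0.1576}, {"offset": [-0.0057, -0.0185, 0.0002], "spin": -0.1576}]
[{"offset": [-0.0027, -0.0192, 0.0002], "spin": -0.1576}, {"offset": [0.0003, -0.0194, 0.0002], "spin": -0.1576}, {"offset": [0.0034, -0.0191, 0.0002], "spin": -0.1576}, {"offset": [0.0063, -0.0183, 0.0002], "spin": -0.1576}, {"offset": [0.0091, -0.0171, 0.0002], "spin": -0.1576}]
```

arm_command(
  motion=[
    {"offset": [-0.0155,-0.0115,0],"spin": -0.158},
    {"offset": [-0.0135,-0.014,0],"spin": -0.158},
    {"offset": [-0.011,-0.016,0],"spin": -0.158},
    {"offset": [-0.0085,-0.0175,0],"spin": -0.158},
    {"offset": [-0.0055,-0.0185,0],"spin": -0.158},
  ],
)

```text
time_s: 19.88
ee_pos: [607.3, -161.2, 239.8]
ee_rot: [-180.0, 0.1, -1.7]
force: [0.5, 0.2, -0.2]
gripper_width: 20.0
gripper_force: 15.0
```

arm_command(
  motion=[
    {"offset": [-0.0025,-0.019,0],"spin": -0.158},
    {"offset": [0.0005,-0.0195,0],"spin": -0.158},
    {"offset": [0.0035,-0.019,0],"spin": -0.158},
    {"offset": [0.0065,-0.0185,0],"spin": -0.158},
    {"offset": [0.009,-0.017,0],"spin": -0.158},
  ],
)

```text
time_s: 20.5
ee_pos: [597.5, -64.9, 239.9]
ee_rot: [-180.0, 0.0, 43.6]
force: [-0.1, 0.4, -0.8]
gripper_width: 19.7
gripper_force: 15.0
```

arm_command(
  motion=[
    {"offset": [0,0,0],"spin": 0},
    {"offset": [0,0,0],"spin": 0},
  ],
)

```text
time_s: 20.75
ee_pos: [598.0, -66.2, 239.9]
ee_rot: [180.0, 0.0, 43.2]
force: [0.2, 0.4, -1.0]
gripper_width: 19.9
gripper_force: 15.0
```

```bash
python3 ang.py | grep -v wood
python3 - <<'E'
from plan import *
s=env.state(); p=s['ee_pos']; y=np.radians(43.1); u=np.array([np.cos(y),np.sin(y)]); v=np.array([np.sin(y),-np.cos(y)]); d=p[:2]-np.array([663.4,-3.8])
print('along u',d@u,'tool y',d@v,'z',p[2]-141, s['ee_rot'])
E
```

```text
[598.  -66.2 239.9] [180.    0.   43.2] [ 0.2  0.4 -1. ] 19.87343659561286
side [([350.7, 168.7], 0.53), ([298.3, 141.0], 0.21)]
50 [347.1 178.8] 40 [347.7 179.8] 30 [348.6 179.2] 20 [349.6 177.1] 10 [350.7 173.7] 0 [351.9 169. ] -10 [353.1 163.3] -20 [354.4 156.8] 
top []
50 [349.1 169.7] 40 [343.8 166.5] 30 [338.1 162.3] 20 [332.  157.3] 10 [325.7 151.6] 0 [319.3 145.4] -10 [312.9 138.7] -20 [306.7 131.8] 
along u -90.44172821949245 tool y 0.9701121609519932 z 98.86391977358309 [-1.79998950e+02  8.34064906e-03  4.32045488e+01]
```

arm_command(
  motion=[
    {"offset": [0,-0.001,0.016],"spin": 0},
    {"offset": [0,0,0.016],"spin": 0},
    {"offset": [0,0,0.015],"spin": 0},
    {"offset": [0,0,0.01],"spin": 0},
    {"offset": [0,0,0],"spin": 0},
  ],
)

```text
time_s: 21.58
ee_pos: [596.8, -64.7, 181.8]
ee_rot: [-179.9, 0.1, 43.3]
force: [-0.7, -0.7, -0.8]
gripper_width: 19.8
gripper_force: 15.0
```

arm_command(
  motion=[
    {"offset": [0.0155,0,0.001],"spin": 0},
    {"offset": [0.015,0,0.003],"spin": 0},
    {"offset": [0.015,0,0.0045],"spin": 0},
    {"offset": [0,0,0],"spin": 0},
  ],
  newtons=5,
)

```text
time_s: 22.08
ee_pos: [631.3, -32.4, 173.7]
ee_rot: [-180.0, -0.0, 43.4]
force: [0.0, -0.8, -1.1]
gripper_width: 20.0
gripper_force: 5.0
```

```bash
python3 ang.py | grep -v wood
```

```text
[631.3 -32.4 173.7] [-180.    -0.    43.4] [ 0.  -0.8 -1.1] 20.00717406115302
side [([348.4, 185.3], 0.55)]
50 [348.  186.1] 40 [348.6 186.9] 30 [349.4 186.2] 20 [350.3 184.1] 10 [351.3 180.7] 0 [352.4 176.2] -10 [353.5 170.7] -20 [354.6 164.4] 
top []
50 [335.4 163.5] 40 [330.7 160.6] 30 [325.4 156.7] 20 [319.8 152.1] 10 [313.9 146.8] 0 [307.9 141. ] -10 [301.9 134.7] -20 [296.  128.2]
```

arm_command(
  motion=[
    {"offset": [0.0145,0,0.006],"spin": 0},
    {"offset": [0.0135,0,0.008],"spin": 0},
    {"offset": [0.0125,0,0.0095],"spin": 0},
    {"offset": [0.0075,0,0.007],"spin": 0},
    {"offset": [0,0,0],"spin": 0},
  ],
)

```text
time_s: 22.9
ee_pos: [665.4, -0.1, 142.7]
ee_rot: [-179.9, 0.0, 43.3]
force: [0.6, -0.2, -1.1]
gripper_width: 19.9
gripper_force: 5.0
```

```bash
python3 ang.py | grep -v wood
python3 - <<'E'
import cv2,numpy as np
from h import *
o=project('side',(640,-25,100))[0].astype(int)-45
cv2.imwrite('pics/lay.png',cv2.resize(cv2.imread('pics/last_side.png')[o[1]:o[1]+90,o[0]:o[0]+90],(540,540),interpolation=2)); print(o)
E
```

```text
[665.4  -0.1 142.7] [-179.9    0.    43.3] [ 0.6 -0.2 -1.1] 19.891416436545377
side [([348.9, 182.2], 0.58)]
50 [349.7 184.1] 40 [350.2 184.9] 30 [350.9 184.3] 20 [351.8 182.3] 10 [352.8 179.1] 0 [353.8 174.7] -10 [354.9 169.5] -20 [356.  163.4] 
top [([323.6, 150.3], 0.58)]
50 [323.7 154.8] 40 [319.4 152.1] 30 [314.4 148.5] 20 [309.1 144. ] 10 [303.4 139. ] 0 [297.6 133.3] -10 [291.8 127.3] -20 [286.1 121. ] 
[309 111]
```

arm_command(
  motion=[
    {"offset": [0,0,0],"spin": 0},
    {"offset": [0,0,0],"spin": 0},
    {"offset": [0,0,0],"spin": 0},
    {"offset": [0,0,0],"spin": 0},
    {"offset": [0,0,0],"spin": 0},
  ],
  jaw=0.06,
)

```text
time_s: 23.72
ee_pos: [665.4, -0.7, 144.0]
ee_rot: [180.0, -0.0, 43.3]
force: [-0.4, -0.8, -0.7]
gripper_width: 59.3
gripper_force: 0.0
```

arm_command(
  motion=[
    {"offset": [0,0,-0.015],"spin": 0},
    {"offset": [0,0,-0.03],"spin": 0},
    {"offset": [0,0,-0.04],"spin": 0},
    {"offset": [0,0,-0.05],"spin": 0},
    {"offset": [0.02,0,-0.05],"spin": 0},
  ],
)

```text
time_s: 24.35
ee_pos: [679.4, 12.3, 332.4]
ee_rot: [179.9, -0.1, 43.2]
force: [1.2, -0.2, -0.5]
gripper_width: 59.7
gripper_force: 0.0
```

arm_command(
  motion=[
    {"offset": [0.02,-0.05,0],"spin": 0},
    {"offset": [0,-0.05,0],"spin": 0},
    {"offset": [0,-0.05,0],"spin": 0},
    {"offset": [0,-0.05,0],"spin": 0},
    {"offset": [0,-0.05,0],"spin": 0},
  ],
)

```text
time_s: 24.98
ee_pos: [521.8, 209.7, 330.3]
ee_rot: [180.0, -0.1, 43.3]
force: [0.2, 0.2, 1.1]
gripper_width: 60.1
gripper_force: 0.0
```

Run:
```python
from h import *
np.set_printoptions(precision=1,suppress=True)
v=[]
for c in('top','side'):
    p,d=env.grab_frame(c); o=project(c,(630,-30,60))[0].astype(int)-45
    v.append(cv2.resize(p[o[1]:o[1]+90,o[0]:o[0]+90],(400,400),interpolation=2))
    print(c,[(np.round(x['location'],1).tolist(),round(x['score'],2)) for x in env.pinpoint(c,'brush_tip')[:2]])
    h=cv2.cvtColor(p,cv2.COLOR_BGR2HSV); m=(h[...,0]>8)&(h[...,0]<22)&(h[...,1]>80)
    P=cloud(c,d)[m]; P=P[(abs(P[:,0]-660)<90)&(abs(P[:,1])<90)&(P[:,2]>60)&(P[:,2]<200)]
    print(len(P),P.mean(0))
s=env.state(); print(s['ee_pos'],s['time_s'])
cv2.imwrite('pics/end.png',np.hstack(v))
```

```text
top [([324.8, 150.1], 0.59)]
214 [659.2  -5.1 143.8]
side [([348.1, 183.6], 0.6)]
39 [660.3  -7.3 144.6]
[522.8 209.  330.3] 25.175
```

View pics/end.png

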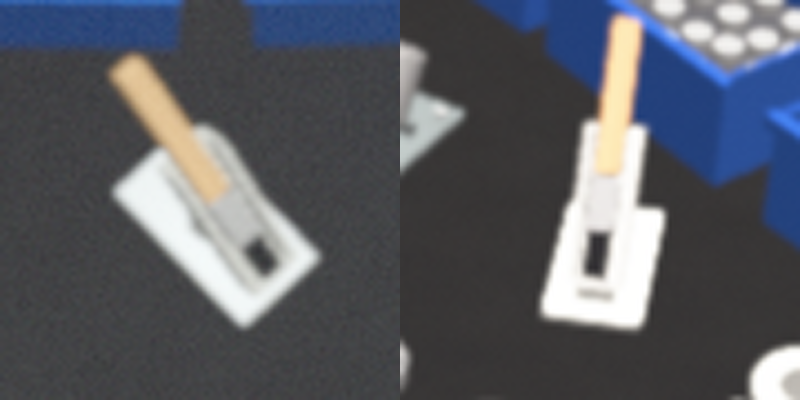

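The picture shows the brush lying in the channel as it did at the start. The bristles are at the stop, around (262,257) in the top crop and (597,255) in the side crop.

```bash
python3 -c "
from workcell import env
print(env.job_done())"
```

```text
the job is handed in; nothing more can be done
None
```

I dipped the brush, touched it upright to the open hub's bore floor with about 3 N, laid it back in the channel against the stop and released it, then handed the job in at about 25 s; no pass/fail verdict came back.

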